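# Pack the ink jar in a stack-nest tote and stack the spare tote on top

## Robot

A 7-joint arm with a two-finger parallel gripper is mounted at the origin on the work surface. World frame = base frame: x ahead of the robot, y to its left, z up, the work surface at z = 0. Lengths are in m, angles in rad, forces in N, time in s.
With the tool pointing down it reaches from about 0.4 to 0.85 m from the base axis. Payload 4.5 kg.
Tool frame: the origin (TCP) lies between the finger pads; the fingertips stand 19 mm ahead of it and the grasp point (between the pads) is the TCP (r.tips_ahead is the distance from the TCP to the fingertips, in m); z points along the fingers, y is the line along which they close (so a half turn about z gives the same grasp; the last joint's range is limited). The gripper opens to 88 mm and grips with 3 to 60 N. Pads are 18 mm wide; open, the fingers measure 123 mm over their backs; the gripper's body (75 mm by 187 mm) begins 45 mm behind the grasp point.
Start: joints at [1.154, 0.689, -0.195, 1.565, 0.157, 0.902, -0.215], TCP at [0.272, -0.563, 0.258] pointing down, gripper open.
Joint ranges: [-3.01, 3.01], [-0.46, 2.08], [-1.47, 1.51], [0.13, 2.56], [-1, 4.14], [0.04, 2.09], [-2.66, 2.66]. Speed limits (rad/s): [2.57, 2.57, 3.14, 3.14, 3.14, 3.14, 3.14].

## Interface

Orientations are given as a unit quaternion [x, y, z, w].
In Python, from plant import r, cams, models gives the robot as it stands. The module is installed in compiled form; this text tells all that it offers.
- The arm moves only by the tool jog_arm, never from a script. Its arguments are lists of equal length, an entry for each row: "turn": the turn, a rotation vector about the tool's x, y, z in rad, a list of three; "translation": the shift along the tool's x, y, z in m, a list of three; "grip": the closure, from 0 (fully open) to 1 (shut). In form: {"turn": [[ax, ay, az], ...], "translation": [[tx, ty, tz], ...], "grip": [grip, ...]}. A call has 1 to 20 rows; each row is the pose to reach, as a shift and turn from the pose commanded when the call began, along the tool's axes at that moment; what a row does not reach only later rows make up. A row lasts 1/8 s, in which the tool goes at most 62.5 mm and 10.7 degrees, less where a joint would pass 70% of its speed; a pose out of reach is approached as far as the arm can. A call with a gripper value outside its range is refused whole. The fingers move at their own pace and stop on an object; "force" is the grip in N (left out, the last holds). Time passes only in rows, so rows that repeat a pose let the fingers close. It gives the time, the measured TCP pose, the force, the opening and the grip force at its end, in the units of the state.
- r.get_state(): the state, without advancing time (a new reading comes with each control period).
- cams.snapshot(name): name is "scene" or "side" or "wrist"; returns the picture (384x512x3 uint8, red, green, blue); there is no depth.
- cams.camera_params(name): a dict with "fx", "fy", "cx", "cy" (pixels), "k1" (the pictures are not rectified: a ray, as slopes to the right and down, at radius r is drawn at 1 + k1 r^2 times it, then the intrinsics apply), "eye" and "orientation" of the camera in the world. Camera axes: x right, y up, looking along -z (the intrinsics and any distortion apply to the point x, -y, -z); pixel columns grow to the right and rows downward; lengths in m; the calibration is good to about 2 mm. A picture is of the moment at which its call begins: read the wrist's pose just before it. camera_params takes no time and is no camera call; for the wrist camera it gives the pose at the moment of the call.
- r.finish_job(): hands the job in; it is judged then, once.
Trained networks look in the newest picture that a camera, given by its name, has taken for a name from the list of things; names that differ only in an ending like _2 or _b are one class to them, and where a whole thing is asked for, a point or a joint stands for the part that bears it (a point fixed in the world has none). Each returns a list of dicts, best first, with "p" (0 to 1); they miss things now and then, are a little off and sometimes report something else, mostly with a low value. They report only what shows in the picture. A call takes as long as a camera call.
- models.find_in(camera, name): "position" ([x, y, z] in m, in world coordinates, good to about 4 mm: the middle of the surface that is visible of it).
- models.masks_of(camera, name): "pixels" (384x512 bool, what is visible of it).
- models.place_of(camera, name): "position" ([x, y, z] in m, in world coordinates, good to about 4 mm: a listed point, or the origin of a listed thing).
The state is a dict: "clock": time; "q": joint angles; "qd": joint speeds; "joint_torque": joint torques, N m; "tool_pos": TCP position; "eef_rot": TCP orientation; "contact_force": force on the tool from outside, world axes, zero at the start; "moment": the same for the moment, N m; "opening": opening from 0.0 (shut) to 1.0 (fully open); "finger_force": force on a finger pad.
Only numpy, scipy, OpenCV 4.12 (cv2) and the standard library are available. Lean on these libraries where they do the work, as an engineer would, in place of code of your own. Each camera call takes 0.05 s, during which the arm holds its last target. There are 200 camera calls.

## Task

Lift the upper of the two nested grey totes out and stand it upright on the cutting mat, then stand the ink jar upright on the floor of the lower tote, in its wide middle bay. Then put the upper tote back on the lower one turned half a turn from how it was nested, so that its card-holder end is over the lower tote's plain end and it sits square and level on the inner lugs above the jar instead of nesting. Leave the lower tote standing on the table and the other things where they are.

Things in the scene. Friction and masses are not known exactly. Their poses are not given: they have to be found in the camera images.
- lower_tote: lower grey stack-nest tote, open-topped, loose on the table, 0.3 kg. Origin: centre of its underside; z up, x along its length to the end with the card holder. Foot 150 x 50 mm, z 0 to 36 mm, with two pairs of upright channels in its long sides at x = -40..-20 and 45..65 mm, 12 mm deep; above a shoulder, an upright collar 164 x 64 mm outside, 158 x 58 inside, up to the rim at z = 86 mm
- lug_level (a point): in the lower tote, x = 0, y = 0, z = 76 mm: the level of the flat tops of the four lugs that stand out 13 mm inside the collar's long walls at x = -37..-23 and 48..62 mm (32 mm free between facing lugs). The rim is 10 mm higher
- upper_tote: upper grey tote, 0.3 kg, same shape and axes. Starts nested loosely in the lower with the same heading, its channels round the lugs, its shoulder on the lower's rim: origin 50 mm above the lower's; its 50 mm high collar, 64 mm wide, is free to grip from above. Turned half round, its flat underside rests on the four lugs: origin 76 mm above the lower's, foot inside the rim with 4 mm play all round
- upper_tote_card (a point): card holder on the end wall of the upper tote (a black plate 44 x 30 mm with a blank white card): the point x = 83, y = 0, z = 63 mm of that tote; the other end is plain
- lower_tote_card (a point): card holder on the end wall of the lower tote: the point x = 83, y = 0, z = 63 mm of that tote; the other end is plain
- jar_bay (a point): centre of the jar's bay on the lower tote's inner floor: the point x = 12.5, y = 0, z = 3 mm of that tote. The bay is the wide middle of the foot between the channels, x = -17..42 mm, 44 mm wide; beside it, at the channels, the inside is only 20 mm wide up to z = 39 mm, so keep fingertips above that
- jar: closed amber ink jar with a blank label and black cap, an upright cylinder 36 mm in diameter and 66 mm tall, straight-sided (cap as wide as the body), about 0.11 kg; origin at the centre of its underside. The glue bottle beside it is white, taller and has a nozzle
- mat: thin dark rubber cutting mat, fixed, 220 mm along its x, 160 mm along its y, 3 mm thick, empty; origin at the centre of its underside, on the table
- glue: white plastic glue bottle with a pointed nozzle, 44 mm in diameter, 94 mm tall, standing; origin at the centre of its underside (a bystander)
- tape_roll: narrow roll of paper tape lying flat, 84 mm across, 24 mm high; origin at the centre of its underside (a bystander)
- wide_tape: wide cardboard-brown tape roll lying flat, 110 mm across, 50 mm high; origin at the centre of its underside (a bystander)
- mug: white mug, 80 mm across, 95 mm tall; origin at the centre of its underside (a bystander)
- brush: flat brush lying on the table; origin at the middle of its underside (a bystander)
- stapler: black and steel desk stapler, 150 x 36 x 46 mm; origin at the centre of its underside (a bystander)
- sanding_block: cork block, 100 x 65 x 30 mm; origin at the centre of its underside (a bystander)

How it is judged:
On the way, in this order (a step that is already met when the one before it is completed fails the run):
1. the upper tote stands upright on the cutting mat, let go (x of upper_tote in the frame of mat between -0.11 and 0.11 m and y of upper_tote in the frame of mat between -0.08 and 0.08 m and z of upper_tote in the frame of mat below 0.008 m and angle between upper_tote's own z axis and vertical below 0.06 rad and contact force between the fingers and upper_tote below 0.1 N), for 0.2 s.
2. the jar stands upright on the floor of the lower tote, in its bay, let go (x of jar in the frame of lower_tote between -0.0075 and 0.0325 m and y of jar in the frame of lower_tote between -0.012 and 0.012 m and z of jar in the frame of lower_tote below 0.009 m and angle between jar's own z axis and vertical below 0.1 rad and contact force between the fingers and jar below 0.1 N), for 0.2 s.
At the end, for the whole second after the job is handed in: Lower tote level on the table (5 mm, 0.06 rad); jar upright (0.1 rad) on its floor, within 20 mm along and 12 mm across of the bay's centre; upper tote turned half round (0.1 rad), within 7 mm each way over the lower, 72 to 80 mm above it, level (0.06 rad); all at rest (x of upper_tote in the frame of lower_tote between -0.007 and 0.007 m and y of upper_tote in the frame of lower_tote between -0.007 and 0.007 m and z of upper_tote in the frame of lower_tote between 0.072 and 0.08 m and angle between the x axis of upper_tote and the x axis of lower_tote, either way round below 0.1 rad and angle between each of upper_tote, lower_tote's own z axis and vertical below 0.06 rad and x of upper_tote_card in the frame of lower_tote below -0.06 m and x of jar in the frame of lower_tote between -0.0075 and 0.0325 m and y of jar in the frame of lower_tote between -0.012 and 0.012 m and z of jar in the frame of lower_tote below 0.009 m and angle between jar's own z axis and vertical below 0.1 rad and height (world z) of lower_tote below 0.005 m and linear speed of each of upper_tote, lower_tote, jar below 0.02 m/s); the robot touches nothing.
It fails at once if a bystander is moved by more than 30 mm (distance of any of glue, tape_roll, wide_tape, mug, brush, stapler, sanding_block from where it was at the start of the episode above 0.03 m).
It also fails if it takes over 69 s, if anything falls off the work surface, if the arm or the gripper's body presses on something with over 40 N, if the wrist force passes 120 N, or if a joint passes its speed limit or range.

## Working session

There is one attempt and no reset: what is moved stays moved. The work goes in short steps, Python scripts to look and compute and a tool call to move; the robot and the scene stay as the last step left them, time stands still between calls to the robot, and variables do not carry over. Pictures are saved under pics/ and viewed, at most 10 in all, crops included, and the job is handed in when it is done.

Besides the shell and the picture viewer there is one more tool, called after ">>>" by a JSON object that holds its "fn" and its "kwargs". jog_arm: Moves the arm, as the interface text tells. Its arguments: {"type":"object","properties":{"turn":{"type":"array"},"translation":{"type":"array"},"grip":{"type":"array"},"force":{"type":"number"}},"required":["turn","translation","grip"]}

```bash
mkdir -p pics; python3 - <<'E'
from plant import r,cams,models
import cv2,numpy as np
s=r.get_state();print(s['clock'],s['tool_pos'],s['eef_rot'],s['opening'])
for c in ['scene','side']:
    im=cams.snapshot(c);cv2.imwrite(f'pics/{c}0.png',im[:,:,::-1])
    p=cams.camera_params(c);print(c,p['eye'],p['orientation'],p['fx'],p['k1'])
    for n in ['upper_tote','upper_tote_card','lower_tote','lower_tote_card','lug_level','jar_bay','jar','mat','glue','tape_roll','wide_tape','mug','brush','stapler','sanding_block']:
        print(n,[(np.round(d['position'],3).tolist(),round(d['p'],2)) for d in models.place_of(c,n)[:3]])
E
```

```text
0.0 [ 0.27200038 -0.56205651  0.25693375] [ 9.74694113e-01  2.23541003e-01 -2.63465276e-04 -8.58814008e-04] 1.0006766073380833
scene [1.24004386 0.12524918 1.06742714] [0.19806777 0.23240551 0.73548952 0.60482394] 416.6042396035538 -0.15030084964311205
upper_tote [([0.562, -0.23, 0.049], 0.93), ([0.642, -0.209, 0.113], 0.17)]
upper_tote_card [([0.641, -0.214, 0.113], 0.91)]
lower_tote [([0.564, -0.229, 0.003], 0.86)]
lower_tote_card [([0.648, -0.207, 0.068], 0.65)]
lug_level [([0.567, -0.232, 0.076], 0.7)]
jar_bay [([0.569, -0.23, 0.002], 0.68)]
jar [([0.463, 0.013, 0.001], 0.65)]
mat [([0.53, 0.21, -0.001], 0.79)]
glue [([0.689, 0.004, 0.002], 0.56)]
tape_roll [([0.553, 0.005, -0.001], 0.87)]
wide_tape [([0.82, -0.033, 0.0], 0.92)]
mug [([0.624, -0.473, -0.002], 0.59), ([0.386, -0.414, -0.001], 0.29), ([0.567, -0.232, 0.076], 0.17)]
brush [([0.775, 0.154, -0.0], 0.63)]
stapler [([0.61, 0.493, -0.001], 0.85)]
sanding_block [([0.385, -0.416, -0.001], 0.89)]
side [0.33044935 0.9681768  0.65481327] [-0.05174036  0.50045252  0.85668889 -0.11381717] 390.9775172810606 -0.13841318045610326

[... 204 characters left out ...]
001], 0.16)]
lug_level [([0.558, -0.233, 0.076], 0.72), ([0.645, -0.209, 0.115], 0.28)]
jar_bay [([0.579, -0.233, 0.007], 0.83), ([0.389, -0.416, 0.002], 0.7), ([0.643, -0.208, 0.112], 0.41)]
jar [([0.464, 0.013, 0.001], 0.83)]
mat [([0.528, 0.208, 0.001], 0.56)]
glue [([0.689, 0.006, 0.001], 0.7), ([0.386, -0.418, -0.0], 0.16)]
tape_roll [([0.556, -0.001, -0.0], 0.76)]
wide_tape [([0.817, -0.038, 0.0], 0.76)]
mug [([0.621, -0.474, 0.001], 0.73), ([0.465, 0.012, -0.002], 0.46), ([0.527, 0.207, -0.002], 0.21)]
brush [([0.778, 0.159, 0.0], 0.56), ([0.526, 0.209, -0.001], 0.3)]
stapler [([0.604, 0.488, -0.004], 0.75), ([0.386, -0.416, 0.001], 0.51)]
sanding_block [([0.386, -0.416, 0.004], 0.9)]
```

View pics/scene0.png

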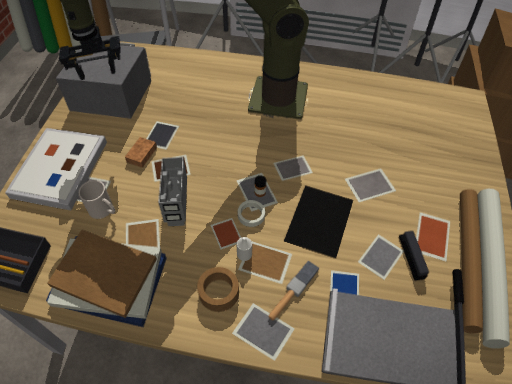

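View pics/side0.png

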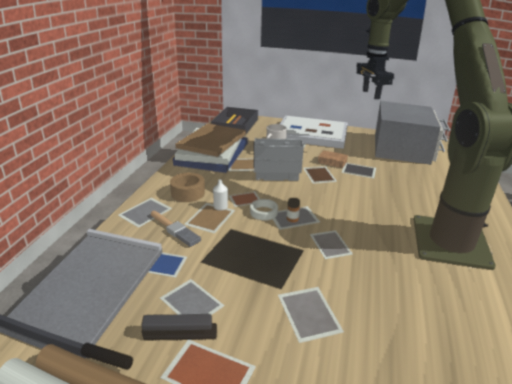

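The scene picture shows the nested totes at about (172,190), the jar at (260,184) next to the tape roll, and the empty mat at (320,220). All of them agree with what the networks report. Next I look at the totes from above with the wrist camera.

```bash
cat > h.py <<'E'
from plant import r,cams,models
import cv2,numpy as np
from scipy.spatial.transform import Rotation as R
def yaw(s): x=R.from_quat(s['eef_rot']).as_matrix()[:,0]; return np.arctan2(x[1],x[0])
def down(y): c,s=np.cos(y),np.sin(y); return R.from_matrix([[c,s,0],[s,-c,0],[0,0,-1]])
def plan(*targets):
    """targets: (x,y,z,yaw) world; prints shift and turn in present tool axes"""
    s=r.get_state(); T=R.from_quat(s['eef_rot'])
    print('t',round(s['clock'],2),'pos',np.round(s['tool_pos'],4),'yaw',round(yaw(s),4),'q7',round(s['q'][6],2),'open',round(s['opening'],3),'F',np.round(s['contact_force'],1),round(float(np.max(s['finger_force'])),1))
    for t in targets:
        print(t,'T',np.round(T.inv().apply(np.array(t[:3])-s['tool_pos']),4),'turn',np.round((T.inv()*down(t[3])).as_rotvec(),4))
def pix(c,pts,p=None):
    p=p or cams.camera_params(c); q=R.from_quat(p['orientation']).inv().apply(np.atleast_2d(pts)-p['eye'])
    x,y=q[:,0]/-q[:,2],-q[:,1]/-q[:,2]; k=1+p['k1']*(x*x+y*y)
    return np.c_[p['cx']+p['fx']*x*k,p['cy']+p['fy']*y*k]
def tote(o,yw,local):
    return np.array([*o])+R.from_euler('z',yw).apply(np.atleast_2d(local))
def draw(im,pts,col): cv2.polylines(im,[np.round(pts*4).astype(int).reshape(-1,1,2)],True,col,1,cv2.LINE_AA,2)
E
python3 -c "
from h import *
plan((.56,-.231,.32,.24)); print(cams.camera_params('wrist'))"
```

```text
t 1.6 pos [ 0.2723 -0.5626  0.2577] yaw 0.4508 q7 -0.22 open 1.0 F [ 0.1  0.4 -1. ] 0.0
(0.56, -0.231, 0.32, 0.24) T [ 0.4034 -0.1731 -0.0623] turn [ 1.000e-04 -0.000e+00  2.108e-01]
{'fx': 337.8568717273029, 'fy': 337.8568717273029, 'cx': 252.77339745314887, 'cy': 184.12098526499713, 'k1': -0.02578158001521893, 'eye': array([ 0.34457998, -0.52799898,  0.38409691]), 'orientation': array([-0.13213994,  0.08307501, -0.52438837,  0.83705102])}
```

>>> {"fn": "jog_arm", "kwargs": {"turn": [[0,0,0],[0,0,0.21],[0,0,0.21],[0,0,0.21],[0,0,0.21],[0,0,0.21],[0,0,0.21],[0,0,0.21],[0,0,0.21],[0,0,0.21],[0,0,0.21],[0,0,0.21]], "translation": [[0,0,-0.06],[0.4,-0.173,-0.06],[0.4,-0.173,-0.06],[0.4,-0.173,-0.06],[0.4,-0.173,-0.06],[0.4,-0.173,-0.06],[0.4,-0.173,-0.06],[0.4,-0.173,-0.06],[0.4,-0.173,-0.06],[0.4,-0.173,-0.06],[0.4,-0.173,-0.06],[0.4,-0.173,-0.06]], "grip": [0,0,0,0,0,0,0,0,0,0,0,0]}}

```text
clock: 3.1
tool_pos: [0.5561, -0.2342, 0.3178]
eef_rot: [0.993, 0.119, -0.0, 0.0]
contact_force: [0.5, 0.3, 0.4]
opening: 0.998
finger_force: 0.0
```

```bash
python3 - <<'E'
from h import *
plan()
p=cams.camera_params('wrist'); im=cams.snapshot('wrist')[:,:,::-1].copy()
for n in ['upper_tote','upper_tote_card','lower_tote']: print(n,[(np.round(d['position'],3).tolist(),round(d['p'],2)) for d in models.place_of('wrist',n)[:2]])
o=(.5615,-.2305,.05);
for z,a,b in [(.086,.082,.032),(.036,.082,.032)]:
    draw(im,pix('wrist',tote(o,.25,[[a,b,z],[-a,b,z],[-a,-b,z],[a,-b,z]]),p),(0,0,255))
cv2.imwrite('pics/w1.png',im)
E
```

```text
t 3.1 pos [ 0.5561 -0.2342  0.3178] yaw 0.238 q7 -1.1 open 0.998 F [0.5 0.3 0.4] 0.0
upper_tote [([0.562, -0.231, 0.052], 0.92), ([0.624, -0.475, 0.0], 0.65)]
upper_tote_card [([0.64, -0.211, 0.112], 0.93)]
lower_tote []
```

View pics/w1.png

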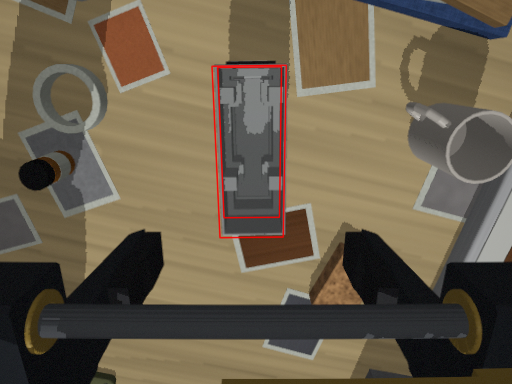

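The overlay sits on the tote: rim from (213,65) to (286,237), with the card holder at the top near (250,63). I'll refine x, y and yaw with a silhouette fit.

```bash
cat >> h.py <<'E'
from scipy.optimize import minimize
def fit(cs,o,yw,cls='upper_tote',plate=True,low=.036):
    """fit x,y,yaw of a tote's collar (box low..86 mm) to its masks; o origin guess"""
    S=2; ms=[]
    for c in cs:
        p=cams.camera_params(c); cams.snapshot(c); d=models.masks_of(c,cls)
        best=max(d,key=lambda d:d['p']); 
        ms.append((c,p,np.asarray(best['pixels']).astype(np.uint8)))
    box=[[a,b,z] for z in (low,.086) for a,b in [(.082,.032),(-.082,.032),(-.082,-.032),(.082,-.032)]]
    if plate: box+=[[.084,b,z] for b in(-.022,.022) for z in(.048,.078)]
    foot=[[a,b,z] for z in (0,.036) for a,b in [(.075,.025),(-.075,.025),(-.075,-.025),(.075,-.025)]] if low<.04 else None
    def cost(v,full=False):
        out=[]
        for c,p,m in ms:
            im=np.zeros((384*4,512*4),np.uint8)
            for L in ([box,foot] if foot else [box]):
                q=pix(c,tote((v[0],v[1],o[2]),v[2],L),p)*4+1.5
                cv2.fillConvexPoly(im,np.round(cv2.convexHull(q.astype(np.float32))*16).astype(int),255,cv2.LINE_AA,4)
            a=cv2.resize(im,(512,384),interpolation=cv2.INTER_AREA)/255.
            out.append(np.abs(a-m).sum()/m.sum())
        return out if full else sum(out)
    x0=np.array([o[0],o[1],yw]); sim=np.vstack([x0,x0+[.006,0,0],x0+[0,.006,0],x0+[0,0,.08]])
    s=minimize(cost,x0,method='Nelder-Mead',options=dict(initial_simplex=sim,xatol=1e-4,fatol=1e-5))
    print('fit',cs,np.round(s.x,4),np.round(cost(s.x,True),3)); return s.x
E
python3 - <<'E'
from h import *
o=(.5615,-.2305,.05)
fit(['wrist'],o,.24,low=.0365); fit(['scene'],o,.24,low=.0365);fit(['side'],o,.24,low=.0365)
fit(['wrist'],o,.24,low=.0405); v=fit(['wrist','scene','side'],o,.24,low=.0405)
plan((v[0],v[1],.16,v[2]),(v[0],v[1],.112,v[2]))
E
```

```text
fit ['wrist'] [ 0.5637 -0.2315  0.252 ] [0.021]
fit ['scene'] [ 0.5601 -0.2315  0.2547] [0.089]
fit ['side'] [ 0.5644 -0.2513  0.1594] [0.419]
fit ['wrist'] [ 0.5637 -0.2315  0.2535] [0.02]
fit ['wrist', 'scene', 'side'] [ 0.5638 -0.231   0.2539] [0.023 0.084 0.112]
t 4.0 pos [ 0.557  -0.2326  0.3178] yaw 0.2408 q7 -1.1 open 1.002 F [ 0.7  0.2 -0.2] 0.0
(np.float64(0.5637746002667436), np.float64(-0.2309808065937517), 0.16, np.float64(0.25391167519736024)) T [6.900e-03 1.000e-04 1.578e-01] turn [ 0.0001 -0.0001 -0.0131]
(np.float64(0.5637746002667436), np.float64(-0.2309808065937517), 0.112, np.float64(0.25391167519736024)) T [6.900e-03 1.000e-04 2.058e-01] turn [ 0.0001 -0.0001 -0.0131]
```

>>> {"fn": "jog_arm", "kwargs": {"turn": [[0,0,-0.013],[0,0,-0.013],[0,0,-0.013],[0,0,-0.013],[0,0,-0.013],[0,0,-0.013],[0,0,-0.013],[0,0,-0.013],[0,0,-0.013],[0,0,-0.013],[0,0,-0.013],[0,0,-0.013],[0,0,-0.013],[0,0,-0.013]], "translation": [[0.007,0,0.05],[0.007,0,0.1],[0.007,0,0.14],[0.007,0,0.17],[0.007,0,0.19],[0.007,0,0.204],[0.007,0,0.204],[0.007,0,0.204],[0.007,0,0.204],[0.007,0,0.204],[0.007,0,0.204],[0.007,0,0.204],[0.007,0,0.204],[0.007,0,0.204]], "grip": [0,0,0,0,0,0,0,0,0.5,0.5,0.5,0.5,0.5,0.5], "force": 20}}

```text
clock: 5.75
tool_pos: [0.5641, -0.2312, 0.1142]
eef_rot: [0.992, 0.126, 0.0, 0.0]
contact_force: [-0.1, -1.4, 4.6]
opening: 0.726
finger_force: 20.0
```

```bash
python3 -c "
from h import *
plan()"
```

```text
t 5.75 pos [ 0.5641 -0.2312  0.1142] yaw 0.2536 q7 -1.14 open 0.726 F [-0.1 -1.4  4.6] 20.0
```

>>> {"fn": "jog_arm", "kwargs": {"turn": [[0,0,0],[0,0,0],[0,0,0],[0,0,0],[0,0,0],[0,0,-0.07],[0,0,-0.2],[0,0,-0.35],[0,0,-0.51],[0,0,-0.67],[0,0,-0.83],[0,0,-0.99],[0,0,-1.15],[0,0,-1.31],[0,0,-1.44],[0,0,-1.53],[0,0,-1.57],[0,0,-1.57],[0,0,-1.57]], "translation": [[0,0,-0.01],[0,0,-0.03],[0,0,-0.06],[0,0,-0.1],[0,0,-0.13],[0.003,-0.015,-0.15],[0.01,-0.05,-0.15],[0.017,-0.09,-0.15],[0.025,-0.135,-0.15],[0.033,-0.18,-0.15],[0.041,-0.225,-0.15],[0.049,-0.27,-0.15],[0.057,-0.315,-0.15],[0.064,-0.36,-0.15],[0.07,-0.4,-0.15],[0.075,-0.425,-0.15],[0.077,-0.435,-0.15],[0.077,-0.435,-0.15],[0.077,-0.435,-0.15]], "grip": [0.5,0.5,0.5,0.5,0.5,0.5,0.5,0.5,0.5,0.5,0.5,0.5,0.5,0.5,0.5,0.5,0.5,0.5,0.5]}}

```text
clock: 8.12
tool_pos: [0.5295, 0.2073, 0.2634]
eef_rot: [0.614, 0.79, -0.001, 0.001]
contact_force: [0.2, 0.3, -3.1]
opening: 0.726
finger_force: 20.0
```

```bash
python3 - <<'E'
from h import *
plan((.529,.209,.085,.254+np.pi/2),(.529,.209,.068,.254+np.pi/2))
a=cams.snapshot('scene');b=cams.snapshot('side')
cv2.imwrite('pics/c1.png',np.hstack([a[110:340,60:440],b[60:290,130:510]])[:,:,::-1])
o=(.5637,-.231,0)
fit(['scene'],o,.254,cls='lower_tote')
for n in ['upper_tote','lower_tote','upper_tote_card']: print(n,[(np.round(d['position'],3).tolist(),round(d['p'],2)) for d in models.place_of('scene',n)[:3]])
E
```

```text
t 8.12 pos [0.5295 0.2073 0.2634] yaw 1.8206 q7 -0.61 open 0.726 F [ 0.2  0.3 -3.1] 20.0
(0.529, 0.209, 0.085, 1.8247963267948966) T [2.200e-03 1.000e-04 1.784e-01] turn [-0.0009  0.0021 -0.0042]
(0.529, 0.209, 0.068, 1.8247963267948966) T [2.200e-03 1.000e-04 1.954e-01] turn [-0.0009  0.0021 -0.0042]
fit ['scene'] [-1.1885  0.3655 -0.7214] [1.]
upper_tote [([0.534, 0.207, 0.2], 0.77)]
lower_tote [([0.562, -0.228, 0.001], 0.62)]
upper_tote_card [([0.509, 0.286, 0.259], 0.92)]
```

View pics/c1.png

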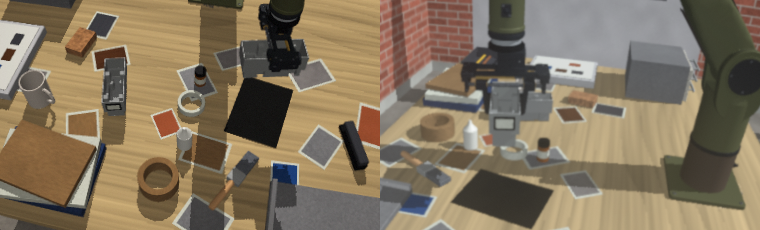

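The picture shows the upper tote hanging level in the gripper, and the lower one still in place at (113,85) in the crop. Now I'll lower it onto the mat.

>>> {"fn": "jog_arm", "kwargs": {"turn": [[0,0,0],[0,0,0],[0,0,0],[0,0,0],[0,0,0],[0,0,0],[0,0,0],[0,0,0],[0,0,0]], "translation": [[0,0,0.03],[0,0,0.08],[0,0,0.13],[0,0,0.165],[0,0,0.182],[0,0,0.188],[0,0,0.192],[0,0,0.195],[0,0,0.195]], "grip": [0.5,0.5,0.5,0.5,0.5,0.5,0.5,0.5,0.5]}}

```text
clock: 9.6
tool_pos: [0.5294, 0.2096, 0.0692]
eef_rot: [0.612, 0.791, 0.0, 0.0]
contact_force: [0.1, -0.4, -3.4]
opening: 0.723
finger_force: 20.0
```

>>> {"fn": "jog_arm", "kwargs": {"turn": [[0,0,0],[0,0,0],[0,0,0]], "translation": [[0,0,0.001],[0,0,0.002],[0,0,0.002]], "grip": [0.5,0.5,0.5]}}

```text
clock: 9.98
tool_pos: [0.5293, 0.2095, 0.0672]
eef_rot: [0.612, 0.791, 0.0, 0.0]
contact_force: [-0.3, -0.3, 2.3]
opening: 0.73
finger_force: 20.0
```

>>> {"fn": "jog_arm", "kwargs": {"turn": [[0,0,0],[0,0,0],[0,0,0],[0,0,0],[0,0,0],[0,0,0],[0,0,0],[0,0,0],[0,0,0],[0,0,0],[0,0,0],[0,0,0],[0,0,0],[0,0,0]], "translation": [[0,0,0.002],[0,0,0.002],[0,0,0.002],[0,0,0.002],[0,0,-0.03],[0,0,-0.08],[0,0,-0.13],[0,0,-0.18],[-0.05,-0.03,-0.22],[-0.1,-0.06,-0.22],[-0.15,-0.09,-0.22],[-0.174,-0.113,-0.22],[-0.174,-0.113,-0.22],[-0.174,-0.113,-0.22]], "grip": [0,0,0,0,0,0,0,0,0,0,0,0,0,0]}}

```text
clock: 11.72
tool_pos: [0.4638, 0.0137, 0.287]
eef_rot: [0.612, 0.791, 0.001, 0.0]
contact_force: [-0.2, 0.1, -0.2]
opening: 1.005
finger_force: 0.0
```

```bash
python3 - <<'E'
from h import *
import itertools
p=cams.camera_params('wrist'); im=cams.snapshot('wrist')[:,:,::-1].copy()
for c in ['wrist','scene','side']:
    if c!='wrist': cams.snapshot(c)
    for n in ['jar','upper_tote','upper_tote_card','lower_tote','lower_tote_card','tape_roll']: print(c,n,[(np.round(d['position'],3).tolist(),round(d['p'],2)) for d in models.place_of(c,n)[:2]])
m=max(models.masks_of('wrist','jar'),key=lambda d:d['p'])['pixels'].astype(np.uint8)
t=np.linspace(0,2*np.pi,40); cyl=np.concatenate([np.c_[.018*np.cos(t),.018*np.sin(t),t*0+z] for z in(0,.066)])
def cost(v):
    a=np.zeros((1536,2048),np.uint8); q=pix('wrist',cyl+[v[0],v[1],0],p)*4+1.5
    cv2.fillConvexPoly(a,np.round(cv2.convexHull(q.astype(np.float32))*16).astype(int),255,cv2.LINE_AA,4)
    return np.abs(cv2.resize(a,(512,384),interpolation=cv2.INTER_AREA)/255.-m).sum()/m.sum()
s=minimize(cost,[.4635,.013],method='Nelder-Mead',options=dict(initial_simplex=[[.4635,.013],[.47,.013],[.4635,.02]],xatol=1e-4))
print(s.x,s.fun); v=s.x
y=.254+np.pi/2
plan((v[0],v[1],.06,y))
cv2.imwrite('pics/w2.png',im)
E
```

```text
wrist jar [([0.457, 0.01, 0.003], 0.67)]
wrist upper_tote []
wrist upper_tote_card []
wrist lower_tote []
wrist lower_tote_card [([0.642, -0.21, 0.058], 0.82)]
wrist tape_roll []
scene jar [([0.46, 0.011, -0.0], 0.79), ([0.384, -0.415, -0.004], 0.7)]
scene upper_tote [([0.531, 0.208, 0.001], 0.67), ([0.511, 0.288, 0.065], 0.27)]
scene upper_tote_card [([0.507, 0.289, 0.066], 0.9)]
scene lower_tote [([0.561, -0.226, 0.003], 0.74)]
scene lower_tote_card [([0.645, -0.206, 0.066], 0.59)]
scene tape_roll [([0.552, 0.003, 0.001], 0.72), ([0.562, -0.229, 0.003], 0.3)]
side jar [([0.465, 0.011, 0.001], 0.87)]
side upper_tote [([0.527, 0.212, 0.004], 0.84), ([0.607, 0.486, -0.003], 0.68)]
side upper_tote_card [([0.509, 0.292, 0.068], 0.92), ([0.577, -0.229, 0.005], 0.72)]
side lower_tote [([0.556, -0.233, -0.002], 0.92)]
side lower_tote_card [([0.642, -0.213, 0.065], 0.55), ([0.561, -0.231, -0.004], 0.18)]
side tape_roll [([0.558, 0.002, 0.002], 0.63)]
[0.46214682 0.01074776] 0.06251113089937665
t 12.82 pos [0.4632 0.0127 0.2867] yaw 1.8238 q7 -0.31 open 1.003 F [-0.4  0.4 -0.4] 0.0
(np.float64(0.4621468247026206), np.float64(0.010747760012745855), 0.06, 1.8247963267948966) T [-0.0016 -0.0016  0.2267] turn [ 0.0001  0.0001 -0.001 ]
```

View pics/w2.png

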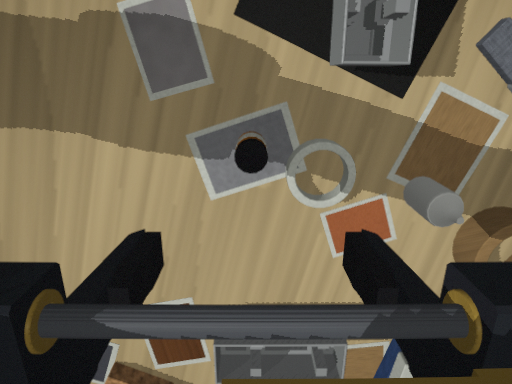

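The picture shows the tote standing on the mat at the top (375,30). The jar cap is at (251,155), and the tape roll beside it is clear of the fingertips' height. Next I grip the jar.

>>> {"fn": "jog_arm", "kwargs": {"turn": [[0,0,0],[0,0,0],[0,0,0],[0,0,0],[0,0,0],[0,0,0],[0,0,0],[0,0,0],[0,0,0],[0,0,0],[0,0,0],[0,0,0],[0,0,0]], "translation": [[-0.001,-0.001,0.05],[-0.001,-0.001,0.1],[-0.001,-0.001,0.15],[-0.001,-0.001,0.19],[-0.001,-0.001,0.215],[-0.001,-0.001,0.227],[-0.001,-0.001,0.227],[-0.001,-0.001,0.227],[-0.001,-0.001,0.227],[-0.001,-0.001,0.227],[-0.001,-0.001,0.227],[-0.001,-0.001,0.227],[-0.001,-0.001,0.227]], "grip": [0.25,0.25,0.25,0.25,0.25,0.25,0.25,0.8,0.8,0.8,0.8,0.8,0.8], "force": 15}}

```text
clock: 14.45
tool_pos: [0.4628, 0.0114, 0.0601]
eef_rot: [0.612, 0.791, 0.0, 0.0]
contact_force: [-0.2, 0.8, 5.9]
opening: 0.404
finger_force: 15.0
```

```bash
python3 - <<'E'
from h import *
y=.254
o=(.5637,-.231,0); b=tote(o,y,[[.0125,0,0]])[0]
print(b); plan((b[0],b[1],.23,y+np.pi/2))
E
```

```text
[ 0.57579894 -0.22785903  0.        ]
t 14.45 pos [0.4628 0.0114 0.0601] yaw 1.8237 q7 -0.71 open 0.404 F [-0.2  0.8  5.9] 15.0
(np.float64(0.5757989382152945), np.float64(-0.2278590297577841), 0.23, 1.8247963267948966) T [-0.26    0.0497 -0.1698] turn [ 0.0007  0.0004 -0.0011]
```

>>> {"fn": "jog_arm", "kwargs": {"turn": [[0,0,0],[0,0,0],[0,0,0],[0,0,0],[0,0,0],[0,0,0],[0,0,0],[0,0,0],[0,0,0],[0,0,0],[0,0,0],[0,0,0],[0,0,0],[0,0,0],[0,0,0],[0,0,0]], "translation": [[0,0,-0.02],[0,0,-0.06],[0,0,-0.11],[0,0,-0.16],[0,0,-0.2],[-0.02,0.005,-0.23],[-0.06,0.01,-0.24],[-0.1,0.02,-0.24],[-0.15,0.03,-0.24],[-0.2,0.04,-0.24],[-0.25,0.05,-0.24],[-0.29,0.05,-0.24],[-0.32,0.05,-0.24],[-0.33,0.05,-0.24],[-0.33,0.05,-0.24],[-0.33,0.05,-0.24]], "grip": [0.8,0.8,0.8,0.8,0.8,0.8,0.8,0.8,0.8,0.8,0.8,0.8,0.8,0.8,0.8,0.8]}}

```text
clock: 16.45
tool_pos: [0.5936, -0.2933, 0.2999]
eef_rot: [0.611, 0.791, 0.0, -0.0]
contact_force: [-0.0, -0.3, -0.2]
opening: 0.409
finger_force: 15.0
```

```bash
python3 - <<'E'
from h import *
p=cams.camera_params('wrist'); o=(.5637,-.231,0)
v=fit(['wrist'],o,.254,cls='lower_tote',low=.0405)
im=cams.snapshot('wrist')[:,:,::-1].copy()
print([(np.round(d['position'],3).tolist(),round(d['p'],2)) for d in models.place_of('wrist','jar')[:2]])
b=tote((v[0],v[1],0),v[2],[[.0125,0,0]])[0]; print(b)
draw(im,pix('wrist',tote((v[0],v[1],0),v[2],[[a*.082,c*.032,.086] for a,c in[(1,1),(-1,1),(-1,-1),(1,-1)]]),p),(0,0,255))
s=r.get_state(); t=np.linspace(0,6.28,40); 
draw(im,pix('wrist',np.c_[.018*np.cos(t),.018*np.sin(t),t*0+.006]+s['tool_pos'],p),(0,255,0))
draw(im,pix('wrist',np.c_[.018*np.cos(t),.018*np.sin(t),t*0-.06]+s['tool_pos'],p),(0,255,0))
cv2.imwrite('pics/w3.png',im)
plan((b[0],b[1],.15,v[2]+np.pi/2),(b[0],b[1],.064,v[2]+np.pi/2))
E
```

```text
fit ['wrist'] [ 0.563  -0.2322  0.2546] [0.013]
[([0.592, -0.294, 0.241], 0.67)]
[ 0.57505302 -0.22909073  0.        ]
t 16.65 pos [ 0.5936 -0.2944  0.3001] yaw 1.8254 q7 0.27 open 0.401 F [-0.2 -0.2 -1.6] 15.0
(np.float64(0.5750530159405705), np.float64(-0.2290907264759335), 0.15, np.float64(1.8253886746918833)) T [ 0.0679 -0.0015  0.1501] turn [ 0.0001  0.     -0.    ]
(np.float64(0.5750530159405705), np.float64(-0.2290907264759335), 0.064, np.float64(1.8253886746918833)) T [ 0.0679 -0.0016  0.2361] turn [ 0.0001  0.     -0.    ]
```

View pics/w3.png

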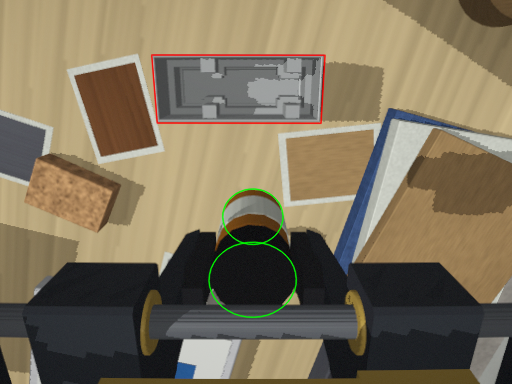

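The red rim overlay fits the empty lower tote, corners (152,55) to (324,123). The jar hangs upright, centred under the gripper on the green circles, with its base at (252,217).

>>> {"fn": "jog_arm", "kwargs": {"turn": [[0,0,0],[0,0,0],[0,0,0],[0,0,0],[0,0,0],[0,0,0],[0,0,0],[0,0,0],[0,0,0],[0,0,0],[0,0,0],[0,0,0],[0,0,0],[0,0,0]], "translation": [[0.03,-0.001,0],[0.06,-0.0015,0.03],[0.068,-0.0015,0.07],[0.068,-0.0015,0.11],[0.068,-0.0015,0.14],[0.068,-0.0015,0.16],[0.068,-0.0015,0.175],[0.068,-0.0015,0.19],[0.068,-0.0015,0.205],[0.068,-0.0015,0.217],[0.068,-0.0015,0.226],[0.068,-0.0015,0.231],[0.068,-0.0015,0.235],[0.068,-0.0015,0.235]], "grip": [0.8,0.8,0.8,0.8,0.8,0.8,0.8,0.8,0.8,0.8,0.8,0.8,0.8,0.8]}}

```text
clock: 18.4
tool_pos: [0.5751, -0.2299, 0.0647]
eef_rot: [0.612, 0.791, 0.0, 0.0]
contact_force: [-0.1, 0.3, -0.4]
opening: 0.406
finger_force: 15.0
```

>>> {"fn": "jog_arm", "kwargs": {"turn": [[0,0,0],[0,0,0],[0,0,0]], "translation": [[0,0,0.001],[0,0,0.0015],[0,0,0.0015]], "grip": [0.8,0.8,0.8]}}

```text
clock: 18.77
tool_pos: [0.5752, -0.2299, 0.0634]
eef_rot: [0.612, 0.791, 0.0, 0.0]
contact_force: [-0.0, 1.8, -1.1]
opening: 0.406
finger_force: 15.0
```

>>> {"fn": "jog_arm", "kwargs": {"turn": [[0,0,0],[0,0,0]], "translation": [[0,0,0.001],[0,0,0.001]], "grip": [0.8,0.8]}}

```text
clock: 19.02
tool_pos: [0.5752, -0.2298, 0.0632]
eef_rot: [0.612, 0.791, 0.0, 0.0]
contact_force: [-1.7, 0.8, 5.3]
opening: 0.407
finger_force: 15.0
```

Contact with the floor. I release to a partial opening, wait, rise, and look.

>>> {"fn": "jog_arm", "kwargs": {"turn": [[0,0,0],[0,0,0],[0,0,0],[0,0,0],[0,0,0],[0,0,0],[0,0,0],[0,0,0],[0,0,0],[0,0,0],[0,0,0],[0,0,0],[0,0,0]], "translation": [[0,0,0],[0,0,0],[0,0,0],[0,0,0],[0,0,-0.01],[0,0,-0.03],[0,0,-0.07],[0,0,-0.12],[0,0,-0.17],[-0.03,0,-0.22],[-0.06,0,-0.24],[-0.06,0,-0.24],[-0.06,0,-0.24]], "grip": [0.35,0.35,0.35,0.35,0.35,0.35,0.35,0.35,0,0,0,0,0]}}

```text
clock: 20.65
tool_pos: [0.5894, -0.2867, 0.3022]
eef_rot: [0.612, 0.791, 0.0, -0.001]
contact_force: [0.9, 0.4, -0.1]
opening: 0.999
finger_force: 0.0
```

```bash
python3 - <<'E'
from h import *
p=cams.camera_params('wrist'); o=(.563,-.232,0)
v=fit(['wrist'],o,.254,cls='lower_tote',low=.0405)
im=cams.snapshot('wrist')[:,:,::-1].copy()
js=[(np.array(d['position']),round(d['p'],2)) for d in models.place_of('wrist','jar')[:2]]
for j,q in js: print('jar',j.round(3),q,R.from_euler('z',-v[2]).apply(j-[v[0],v[1],0]).round(4))
t=np.linspace(0,6.28,40); b=tote((v[0],v[1],0),v[2],[[.0125,0,.069]])[0]
draw(im,pix('wrist',np.c_[.018*np.cos(t),.018*np.sin(t),t*0]+b,p),(0,255,0))
cv2.imwrite('pics/w4.png',cv2.resize(im[20:220,100:380],None,fx=2.5,fy=2.5))
ou=(.5293,.2095,.003)
u=fit(['scene'],ou,1.825,cls='upper_tote',low=.0365);
u=fit(['scene','side'],ou,1.825,cls='upper_tote',low=.0365)
# go above upper tote for a look
plan((.529,.15,.30,1.825),(.529,.21,.069,1.825))
E
```

```text
fit ['wrist'] [ 0.5628 -0.232   0.2554] [0.118]
jar [ 0.573 -0.23   0.005] 0.75 [ 0.0104 -0.001   0.0049]
fit ['scene'] [0.5283 0.2102 1.81  ] [0.042]Traceback (most recent call last):
  File "<stdin>", line 12, in <module>
  File "h.py", line 25, in fit
    best=max(d,key=lambda d:d['p']);
ValueError: max() iterable argument is empty
```

View pics/w4.png

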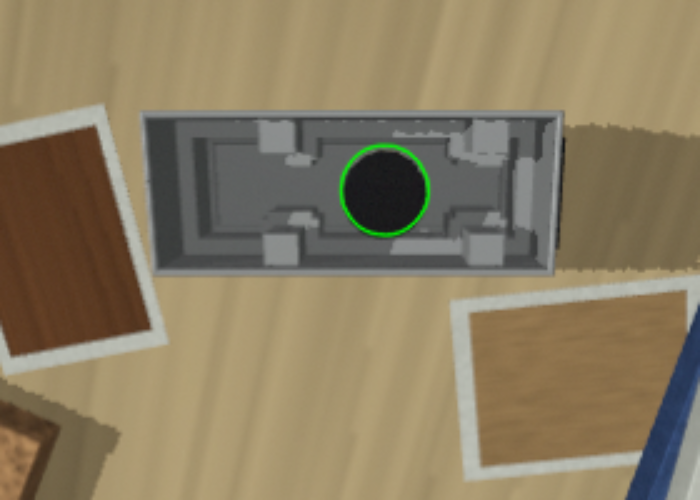

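The picture shows the jar upright in its bay: the cap fills the predicted green circle at (385,190). Now I move above the upper tote.

>>> {"fn": "jog_arm", "kwargs": {"turn": [[0,0,0],[0,0,0],[0,0,0],[0,0,0],[0,0,0],[0,0,0],[0,0,0],[0,0,0],[0,0,0],[0,0,0],[0,0,0],[0,0,0],[0,0,0]], "translation": [[0.04,0.005,0],[0.09,0.012,0],[0.14,0.02,0],[0.19,0.026,0],[0.24,0.033,0],[0.29,0.04,0],[0.34,0.046,0],[0.39,0.053,0],[0.43,0.058,0],[0.47,0.063,0],[0.496,0.0665,0],[0.496,0.0665,0],[0.496,0.0665,0]], "grip": [0,0,0,0,0,0,0,0,0,0,0,0,0]}}

```text
clock: 22.68
tool_pos: [0.5306, 0.2073, 0.3019]
eef_rot: [0.613, 0.79, -0.001, 0.0]
contact_force: [0.6, -0.7, -0.1]
opening: 0.998
finger_force: 0.0
```

```bash
python3 - <<'E'
from h import *
u=fit(['wrist'],(.5293,.2095,.003),1.825,low=.0405)
plan((u[0],u[1],.069,u[2]))
E
```

```text
fit ['wrist'] [0.5292 0.2085 1.8255] [0.022]
t 22.77 pos [0.5308 0.2068 0.302 ] yaw 1.8212 q7 -0.61 open 1.002 F [ 0.3  0.2 -0.2] 0.0
(np.float64(0.5291771541485073), np.float64(0.20853072997035216), 0.069, np.float64(1.825521208898245)) T [ 0.0024 -0.0011  0.233 ] turn [-0.0004  0.0014 -0.0043]
```

>>> {"fn": "jog_arm", "kwargs": {"turn": [[0,0,0],[0,0,0],[0,0,0],[0,0,0],[0,0,0],[0,0,0],[0,0,0],[0,0,0],[0,0,0],[0,0,0],[0,0,0],[0,0,0],[0,0,0],[0,0,0]], "translation": [[0,0,0.05],[0,0,0.1],[0,0,0.15],[0,0,0.19],[0,0,0.215],[0,0,0.232],[0,0,0.232],[0,0,0.232],[0,0,0.232],[0,0,0.232],[0,0,0.232],[0,0,0.232],[0,0,0.232],[0,0,0.232]], "grip": [0,0,0,0,0,0,0,0,0.5,0.5,0.5,0.5,0.5,0.5], "force": 20}}

```text
clock: 24.52
tool_pos: [0.5302, 0.2087, 0.0707]
eef_rot: [0.612, 0.791, -0.0, 0.0]
contact_force: [-2.1, -0.9, 5.5]
opening: 0.722
finger_force: 20.0
```

```bash
python3 - <<'E'
from h import *
s=r.get_state()
u=(.5292,.2085,1.8255); d=np.array([u[0]-s['tool_pos'][0],u[1]-s['tool_pos'][1]])
print('tote - tcp',d)
plan((.563,-.232,.25,.2548+np.pi-1e-3))
E
```

```text
tote - tcp [-0.00103884 -0.00023352]
t 24.52 pos [0.5302 0.2087 0.0707] yaw 1.8239 q7 -0.86 open 0.722 F [-2.1 -0.9  5.5] 20.0
(0.563, -0.232, 0.25, 3.395392653589793) T [-0.435  -0.0786 -0.1792] turn [-2.0000e-04  4.0000e-04 -1.5715e+00]
```

>>> {"fn": "jog_arm", "kwargs": {"turn": [[0,0,0],[0,0,0],[0,0,0],[0,0,0],[0,0,0],[0,0,-0.07],[0,0,-0.2],[0,0,-0.35],[0,0,-0.51],[0,0,-0.67],[0,0,-0.83],[0,0,-0.99],[0,0,-1.15],[0,0,-1.31],[0,0,-1.44],[0,0,-1.53],[0,0,-1.572],[0,0,-1.572],[0,0,-1.572],[0,0,-1.572]], "translation": [[0,0,-0.02],[0,0,-0.06],[0,0,-0.11],[0,0,-0.16],[0,0,-0.2],[-0.015,-0.003,-0.22],[-0.05,-0.01,-0.22],[-0.09,-0.018,-0.22],[-0.135,-0.025,-0.22],[-0.18,-0.033,-0.22],[-0.225,-0.041,-0.22],[-0.27,-0.05,-0.22],[-0.315,-0.058,-0.22],[-0.36,-0.066,-0.22],[-0.4,-0.073,-0.22],[-0.425,-0.077,-0.22],[-0.435,-0.079,-0.22],[-0.435,-0.079,-0.22],[-0.435,-0.079,-0.22],[-0.435,-0.079,-0.22]], "grip": [0.5,0.5,0.5,0.5,0.5,0.5,0.5,0.5,0.5,0.5,0.5,0.5,0.5,0.5,0.5,0.5,0.5,0.5,0.5,0.5]}}

```text
clock: 27.02
tool_pos: [0.5627, -0.2312, 0.2903]
eef_rot: [-0.127, 0.992, -0.0, -0.0]
contact_force: [-0.6, -1.0, -3.0]
opening: 0.724
finger_force: 20.0
```

```bash
python3 - <<'E'
from h import *
s=r.get_state(); tp=s['tool_pos']
for c in ['scene','side','wrist']:
    cams.snapshot(c)
    print(c,[(np.round(d['position'],3).tolist(),round(d['p'],2)) for n in ('upper_tote','upper_tote_card') for d in models.place_of(c,n)[:1]])
try: fit(['scene'],(tp[0],tp[1],tp[2]-.0677),yaw(s),low=.0365)
except Exception as e: print(e)
plan((.563,-.232,.2,.2548+np.pi),(.563,-.232,.144,.2548+np.pi))
E
```

```text
scene [([0.559, -0.231, 0.224], 0.72)]
side [([0.562, -0.23, 0.22], 0.64), ([0.48, -0.249, 0.286], 0.73)]
wrist [([0.566, -0.231, 0.222], 0.84), ([0.481, -0.254, 0.284], 0.72)]
fit ['scene'] [ 0.5681 -0.234  -2.8164] [0.395]
t 27.57 pos [ 0.5627 -0.2322  0.2902] yaw -2.8874 q7 1.46 open 0.729 F [ 0.5 -0.2 -3. ] 20.0
(0.563, -0.232, 0.2, 3.396392653589793) T [-0.0003  0.0001  0.0902] turn [-0.0001  0.     -0.0006]
(0.563, -0.232, 0.144, 3.396392653589793) T [-3.000e-04  1.000e-04  1.462e-01] turn [-0.0001  0.     -0.0006]
```

>>> {"fn": "jog_arm", "kwargs": {"turn": [[0,0,0],[0,0,0],[0,0,0],[0,0,0],[0,0,0],[0,0,0],[0,0,0],[0,0,0],[0,0,0],[0,0,0],[0,0,0]], "translation": [[0,0,0.02],[0,0,0.055],[0,0,0.09],[0,0,0.115],[0,0,0.125],[0,0,0.131],[0,0,0.135],[0,0,0.139],[0,0,0.142],[0,0,0.144],[0,0,0.144]], "grip": [0.5,0.5,0.5,0.5,0.5,0.5,0.5,0.5,0.5,0.5,0.5]}}

```text
clock: 28.95
tool_pos: [0.5627, -0.2322, 0.1462]
eef_rot: [-0.127, 0.992, -0.0, -0.0]
contact_force: [-0.2, 0.2, -2.5]
opening: 0.728
finger_force: 20.0
```

>>> {"fn": "jog_arm", "kwargs": {"turn": [[0,0,0],[0,0,0],[0,0,0]], "translation": [[0,0,0.001],[0,0,0.002],[0,0,0.002]], "grip": [0.5,0.5,0.5]}}

```text
clock: 29.32
tool_pos: [0.5627, -0.2322, 0.1442]
eef_rot: [-0.127, 0.992, -0.0, -0.0]
contact_force: [0.1, 0.8, -3.5]
opening: 0.728
finger_force: 20.0
```

>>> {"fn": "jog_arm", "kwargs": {"turn": [[0,0,0],[0,0,0],[0,0,0]], "translation": [[0,0,0.001],[0,0,0.0015],[0,0,0.0015]], "grip": [0.5,0.5,0.5]}}

```text
clock: 29.7
tool_pos: [0.5629, -0.2321, 0.1437]
eef_rot: [-0.127, 0.992, -0.0, 0.0]
contact_force: [-2.1, -1.0, 5.3]
opening: 0.724
finger_force: 20.0
```

Contact at the expected lug height (0.1437). I release and rise, then look.

>>> {"fn": "jog_arm", "kwargs": {"turn": [[0,0,0],[0,0,0],[0,0,0],[0,0,0],[0,0,0],[0,0,0],[0,0,0],[0,0,0],[0,0,0],[0,0,0],[0,0,0],[0,0,0]], "translation": [[0,0,0],[0,0,0],[0,0,0],[0,0,0],[0,0,-0.02],[0,0,-0.06],[0,0,-0.11],[0,0,-0.16],[0,0,-0.2],[0,0,-0.2],[0,0,-0.2],[0,0,-0.2]], "grip": [0,0,0,0,0,0,0,0,0,0,0,0]}}

```text
clock: 31.2
tool_pos: [0.562, -0.2323, 0.3416]
eef_rot: [-0.127, 0.992, 0.0, -0.001]
contact_force: [0.3, -0.3, -0.8]
opening: 0.999
finger_force: 0.0
```

```bash
python3 - <<'E'
from h import *
u=fit(['wrist'],(.563,-.232,.076),.2548+np.pi,low=.0405)
plan()
p=cams.camera_params('wrist'); im=cams.snapshot('wrist')[:,:,::-1].copy()
draw(im,pix('wrist',tote((.563,-.232,.076),.2548+np.pi,[[a*.082,c*.032,.086] for a,c in[(1,1),(-1,1),(-1,-1),(1,-1)]]),p),(0,0,255))
sc=[cams.snapshot(c)[:,:,::-1] for c in('scene','side')]
f=lambda a:cv2.resize(a,(260,300))
cv2.imwrite('pics/end.png',np.hstack([f(im[0:300,120:380]),f(sc[0][140:230,130:208]),f(sc[1][110:200,239:317])]))
for c in('scene','side'): print(c,[(n,np.round(d['position'],3).tolist(),round(d['p'],2)) for n in ('upper_tote','upper_tote_card','lower_tote','lower_tote_card') for d in models.place_of(c,n)[:1]])
E
```

```text
fit ['wrist'] [ 0.562  -0.2328  3.3956] [0.021]
t 31.3 pos [ 0.5622 -0.2322  0.3416] yaw -2.8871 q7 1.52 open 1.001 F [ 0.1 -0.9  0.3] 0.0
scene [('upper_tote', [0.56, -0.234, 0.078], 0.72), ('lower_tote', [0.564, -0.23, 0.002], 0.73), ('lower_tote_card', [0.646, -0.209, 0.068], 0.86)]
side [('upper_tote', [0.562, -0.23, 0.076], 0.65), ('upper_tote_card', [0.48, -0.252, 0.139], 0.83), ('lower_tote', [0.559, -0.232, -0.004], 0.82), ('lower_tote_card', [0.643, -0.214, 0.064], 0.82)]
```

View pics/end.png

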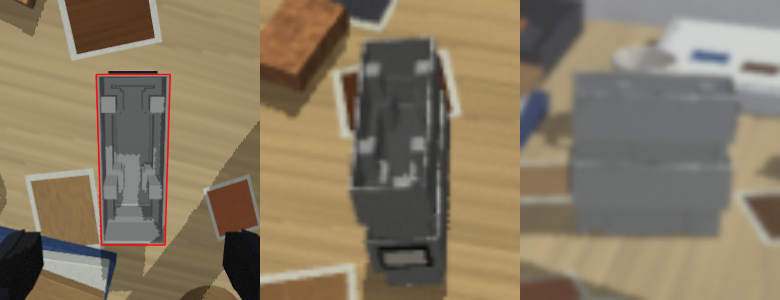

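The upper tote sits square and level, and its rim matches the overlay (97,75)-(170,245). Its card is at the lower tote's plain end, and the lower tote's card shows at (405,257). I'm handing the job in.

```bash
python3 -c "
from plant import r
print(r.finish_job())"
```

```text
the job is handed in; nothing more can be done
None
```

The job is handed in at about 31 s: the jar stands in the lower tote's middle bay, and the upper tote sits turned half round, square and level on the lugs above it. The hand-in call gave no verdict, so this rests on my last pictures and fits.

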